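# Weight the flasks for the water bath

## Robot

A 6-joint arm with a two-finger parallel gripper is mounted at the origin on a cart in front of the work surface, level with it; the furniture and walls round the work are solid. World frame = base frame: x ahead of the robot, y to its left, z up, the work surface at z = 0. Lengths are in m, angles in rad, forces in N, time in s.
With the tool pointing down it reaches from about 0.375 to 0.9 m from the base axis. Payload 3.1 kg.
Tool frame: the origin (TCP) lies on the centre line of the jaws, within the pads' length; the fingertips stand 22 mm ahead of it and the grasp point (between the pads) lies 3 mm ahead of it; z points along the fingers, y is the line along which they close (so a half turn about z gives the same grasp; the last joint's range is limited). The gripper opens to 85 mm and grips with 20 to 120 N. Pads are 22 mm wide; open, the fingers measure 114 mm over their backs; the gripper's body (76 mm by 85 mm) begins 54 mm behind the grasp point. The pads swing forward as they close: fully open they stand 13 mm farther back than shut.
Start: joints at [0.981, 0.527, 1.433, -0, 1.181, -0.178], TCP at [0.25, 0.573, 0.253] pointing down, gripper open.
Joint ranges: [-3.08, 3.08], [-0.75, 2.2], [0.22, 2.44], [-1.43, 4.57], [0, 2.65], [-2.85, 2.85]. Speed limits (rad/s): [2.79, 2.79, 3.14, 3.14, 3.14, 3.14].

## Interface

Orientations are given as a unit quaternion [x, y, z, w].
In Python, from station import sense, eyes, job gives the robot as it stands.
- The arm moves only by the shell command python3 -m pendant 'ROWS' [FORCE]. ROWS is a JSON list that holds a single list of rows (three levels of brackets), with 1 to 20 rows, each of 5 numbers: dx, dy, dz in normalised numbers (1 is 750 mm), then a turn about the tool's z in shares of 2 pi rad (1.0 is 2 pi rad), then the opening from 0.0 (shut) to 1.0 (fully open); each row is the pose to reach, as a shift and turn from the pose commanded when the command began, along the tool's axes at that moment; what a row does not reach only later rows make up. A row lasts 1/10 s, in which the tool goes at most 0.05 m and 0.15 rad, less where a joint would pass 70% of its speed; a pose out of reach is approached as far as the arm can. The fingers move at their own pace and stop on an object; FORCE is the grip in N (left out, the last holds). Time passes only in rows, so rows that do not move let the fingers close. It prints the time, the measured TCP pose, the force, the opening and the grip force at its end. A shift or turn number past 1, either way, is cut back to 1. Input that does not fit is refused with a message, and nothing moves.
- sense(): the state, without advancing time (a new reading comes with each control period).
- eyes.snapshot(name): name is "scene" or "top" or "wrist"; returns a dict with "pixels" (400x640x3 uint8, red, green, blue), "range_z" (400x640 float32, m along the optical axis (not along the pixel's ray), 0 where there is no reading), "fov_y" (degrees; the focal length in pixels is half the picture's height over the tangent of half this angle, whatever the lens; pixels are square), "cx", "cy" (the principal point, pixels), "k1" (the pictures are not rectified: a ray, as slopes to the right and down, at radius r is drawn at 1 + k1 r^2 times it, then the intrinsics apply), "R" (3x3) and "t" (3): a world point X has camera coordinates R X + t; the wrist camera has in their place "hand_eye" (4x4, takes a point from camera to tool coordinates, whose origin is the TCP and whose axes are the flange's). Camera axes: x right, y down, z forward; pixel columns grow to the right and rows downward; lengths in m; the calibration is good to about 2 mm. A picture is of the moment at which its call begins: read the wrist's pose just before it.
- job.sign_off(): hands the job in; it is judged then, once.
The state is a dict: "t": time; "q": joint angles; "qd": joint speeds; "tau": joint torques, N m; "tcp_pos": TCP position; "tool_rot": TCP orientation; "force": force on the tool from outside, world axes, zero at the start; "ft_torque": the same for the moment, N m; "finger_gap": opening from 0.0 (shut) to 1.0 (fully open); "gripper_force": force on a finger pad.
Only numpy, scipy, OpenCV 4.12 (cv2) and the standard library are available. Lean on these libraries where they do the work, as an engineer would, in place of code of your own. Each camera call takes 0.05 s, during which the arm holds its last target. There are 200 camera calls.

## Task

The four capped flasks are about to go into the water bath and must not float. Take the stack of ring weights apart and put each ring over the cap of the flask whose cap has the ring's colour, lowering it gently until it rests level on the sloping glass. Leave the flasks standing where they are, and do not disturb the timer or the white bottle.

Things in the scene. Friction and masses are not known exactly. Their poses are not given: they have to be found in the camera images.
- ring_blue: ring weight, the smallest: grey metal in a blue rubber sleeve, 42 mm outside, 24 mm hole, 18 mm high with upright sides, 160 g. Origin: centre of the hole at its underside; z up. Starts topmost, in a stack of four loose rings, largest below, each lying flat and centred on the next. Grip it across its outside from above, fingertips just clear of what lies below.
- ring_orange: ring weight, the second smallest: grey metal in a orange rubber sleeve, 50 mm outside, 32 mm hole, 18 mm high with upright sides, 200 g. Origin: centre of the hole at its underside; z up. Starts third from below, in a stack of four loose rings, largest below, each lying flat and centred on the next. Grip it across its outside from above, fingertips just clear of what lies below.
- ring_white: ring weight, the second largest: grey metal in a white rubber sleeve, 58 mm outside, 40 mm hole, 18 mm high with upright sides, 250 g. Origin: centre of the hole at its underside; z up. Starts second from below, in a stack of four loose rings, largest below, each lying flat and centred on the next. Grip it across its outside from above, fingertips just clear of what lies below.
- ring_green: ring weight, the largest: grey metal in a green rubber sleeve, 66 mm outside, 48 mm hole, 18 mm high with upright sides, 300 g. Origin: centre of the hole at its underside; z up. Starts lowest, on the worktop, in a stack of four loose rings, largest below, each lying flat and centred on the next. Grip it across its outside from above, fingertips just clear of what lies below.
- flask_blue: smallest conical flask: clear glass, blue cap (fixed), standing loose, 220 g. Origin: centre of its underside; z up. Base 56 mm across; above 10 mm a cone, 11 mm narrower per 10 mm of height, then a neck; cap 16 mm across, top edge rounded, from 62.2 to 80.2 mm up. The blue ring passes over the cap and rests on the cone, its underside 39.1 mm above the flask's underside.
- flask_orange: second smallest conical flask: clear glass, orange cap (fixed), standing loose, 280 g. Origin: centre of its underside; z up. Base 68 mm across; above 10 mm a cone, 11 mm narrower per 10 mm of height, then a neck; cap 23 mm across, top edge rounded, from 67.6 to 85.6 mm up. The orange ring passes over the cap and rests on the cone, its underside 42.7 mm above the flask's underside.
- flask_white: second largest conical flask: clear glass, white cap (fixed), standing loose, 360 g. Origin: centre of its underside; z up. Base 82 mm across; above 10 mm a cone, 11 mm narrower per 10 mm of height, then a neck; cap 31 mm across, top edge rounded, from 74.0 to 93.0 mm up. The white ring passes over the cap and rests on the cone, its underside 48.2 mm above the flask's underside.
- flask_green: largest conical flask: clear glass, green cap (fixed), standing loose, 450 g. Origin: centre of its underside; z up. Base 96 mm across; above 10 mm a cone, 11 mm narrower per 10 mm of height, then a neck; cap 39 mm across, top edge rounded, from 80.4 to 100.4 mm up. The green ring passes over the cap and rests on the cone, its underside 53.6 mm above the flask's underside.
- timer: bystander: white bench timer with coloured keys, 72x68x19 mm, lying loose. Origin: centre of its underside.
- buffer_bottle: bystander: white bottle with a green cap, 55 mm across, 121 mm high, standing loose. Origin: centre of its underside.
Not all that is in view belongs to the job. What is shaped like the ring_white but pink or yellow is not meant.

How it is judged:
By the outcome, as a careful person would: the job done as asked, in the order asked, and still so for the second after the job is handed in, with the robot touching nothing.
It also fails if it takes over 136 s, if anything falls off the work surface, if the arm or the gripper's body presses on something with over 40 N, if the wrist force passes 120 N, or if a joint passes its speed limit or range.

## Working session

There is one attempt and no reset: what is moved stays moved. The work goes in short steps, Python scripts to look and compute and a shell command to move; the robot and the scene stay as the last step left them, time stands still between calls to the robot, and variables do not carry over. Pictures are saved under pics/ and viewed, at most 14 in all, crops included, and the job is handed in when it is done.

```bash
ls; mkdir -p pics
cat > h.py <<'E'
import numpy as np, cv2
from station import sense, eyes, job
def snap(n,f=None):
    s=sense(); d=eyes.snapshot(n); d['s']=s
    if f: cv2.imwrite('pics/'+f+'.png',d['pixels'][:,:,::-1])
    return d
E
python3 - <<'E'
from h import *
for n in('scene','top'):
    d=snap(n,n+'0'); print(n,d['fov_y'],d['cx'],d['cy'],d['k1'],d['R'],d['t'])
s=sense(); print({k:np.round(v,3) for k,v in s.items()})
E
```

```text
pics
scene 48.15035618563694 322.0181212372635 201.45651097965802 0.02702813268827184 [[ 0.4964747  -0.86781607  0.02020231]
 [-0.4198716  -0.26044659 -0.86941096]
 [ 0.75975043  0.42315817 -0.49367646]] [-0.17771389  0.3384434   0.66924895]
top 43.96961306214995 324.58117627493885 208.13122126558972 -0.0031899525531039396 [[-0.00991316 -0.99964513  0.02472534]
 [-0.99791864  0.00831435 -0.06394739]
 [ 0.06371912 -0.0253078  -0.99764693]] [0.09681266 0.53728266 1.25761059]
{'t': np.float64(0.1), 'q': array([ 0.98 ,  0.528,  1.434,  0.   ,  1.181, -0.179]), 'qd': array([ 0.002, -0.004, -0.005,  0.001, -0.001,  0.001]), 'tau': array([-0.0000e+00, -4.4330e+01, -1.7859e+01, -0.0000e+00,  4.0000e-03,
       -0.0000e+00]), 'tcp_pos': array([0.25 , 0.572, 0.252]), 'tool_rot': array([ 0.204,  0.979, -0.001, -0.   ]), 'force': array([ 0.286,  0.425, -0.196]), 'ft_torque': array([ 0.035, -0.017,  0.039]), 'gripper_force': np.float64(0.0), 'finger_gap': np.float64(0.998)}
```

View pics/scene0.png

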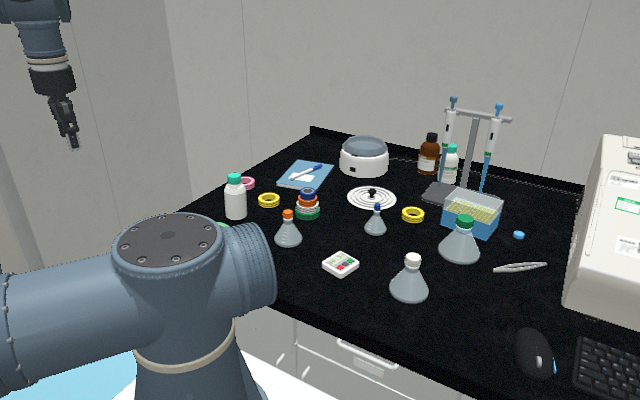

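View pics/top0.png

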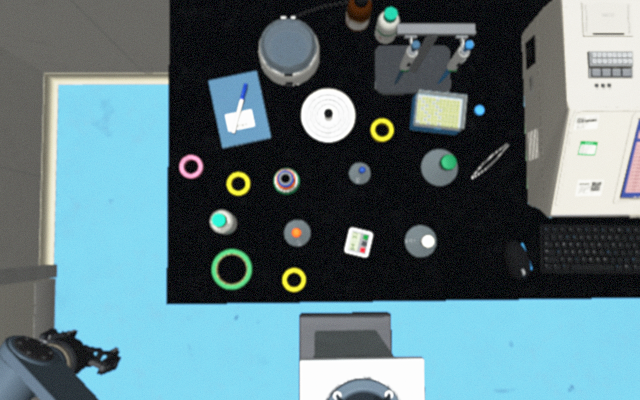

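The scene view shows the ring stack at about (308,203) and the caps at orange (288,215), blue (377,208), green (464,222) and white (412,260). The top view shows the stack at (286,180) and the caps at orange (296,232), blue (361,171), green (448,162) and white (428,241). The timer is at (359,242), the bottle at (222,221).

```bash
cat >> h.py <<'E'
def ray(d,uv):
    f=200/np.tan(np.radians(d['fov_y'])/2)
    K=np.array([[f,0,d['cx']],[0,f,d['cy']],[0,0,1]])
    s=cv2.undistortPoints(np.array([[uv]],float),K,np.array([d['k1'],0,0,0.]))[0,0]
    v=np.array([*s,1])
    if 'R' in d: R,t=np.array(d['R']),np.array(d['t']); return -R.T@t,R.T@v
    from scipy.spatial.transform import Rotation as Ro
    H=np.array(d['hand_eye']); T=Ro.from_quat(d['s']['tool_rot']).as_matrix()
    return T@H[:3,3]+d['s']['tcp_pos'],T@H[:3,:3]@v
def onz(d,uv,z):
    c,v=ray(d,uv); return c+v*(z-c[2])/v[2]
def tri(rs):
    A=np.zeros((3,3));b=np.zeros(3)
    for c,v in rs:
        v=v/np.linalg.norm(v);P=np.eye(3)-np.outer(v,v);A+=P;b+=P@c
    X=np.linalg.solve(A,b)
    return X,max(np.linalg.norm(np.cross(X-c,v/np.linalg.norm(v))) for c,v in rs)
def mask(d,col):
    h=cv2.cvtColor(d['pixels'],cv2.COLOR_RGB2HSV).astype(int);H,S,V=h[...,0],h[...,1],h[...,2]
    m={'blue':(H>100)&(H<130)&(S>120)&(V>60),'orange':(H>3)&(H<18)&(S>140)&(V>110),'green':(H>55)&(H<88)&(S>110)&(V>50),'white':(S<45)&(V>190)}[col]
    return m.astype(np.uint8)
def blobs(d,col,box,amin=15):
    x0,y0,x1,y1=box; m=mask(d,col); k=np.zeros_like(m);k[y0:y1,x0:x1]=m[y0:y1,x0:x1]
    n,l,st,c=cv2.connectedComponentsWithStats(k)
    return [(st[i],c[i]) for i in range(1,n) if st[i][4]>=amin]
E
python3 - <<'E'
from h import *
t=snap('top');s=snap('scene')
B={'orange':((280,215,315,250),(275,200,300,225),.0766),'blue':((345,158,375,186),(365,195,390,220),.071),'green':((430,145,465,180),(450,205,480,235),.09),'white':((405,225,440,260),(398,248,425,270),.0835)}
print('cams',ray(t,(320,200))[0],ray(s,(320,200))[0])
for c,(a,b,z) in B.items():
    p=blobs(t,c,a);q=blobs(s,c,b,8)
    print(c,[(x[0].tolist(),x[1].round(1)) for x in p],[(x[0].tolist(),x[1].round(1)) for x in q])
    if p and q:
        p=max(p,key=lambda x:x[0][4])[1];q=max(q,key=lambda x:x[0][4])[1]
        X,e=tri([ray(t,p),ray(s,q)]);print('  ',X.round(4),round(e,4),onz(t,p,z).round(4))
print('stack',onz(t,(286,180),.072).round(3),'bottle',onz(t,(222,221),.121).round(3),'timer',onz(t,(359,242),.019).round(3))
x,y=286,180
E
```

```text
cams [0.45699026 0.1241385  1.28661544] [-0.27812895 -0.3492747   0.62822909]
orange [([292, 228, 9, 10, 68], array([296. , 232.2]))] [([282, 209, 11, 10, 88], array([287.3, 213.5]))]
   [0.4759 0.1639 0.0776] 0.0003 [0.4761 0.1637 0.0766]
blue [([359, 167, 6, 6, 30], array([361.6, 169.6]))] [([374, 203, 6, 8, 38], array([377. , 206.6]))]
   [6.297e-01 2.000e-04 7.040e-02] 0.0004 [6.294e-01 6.000e-04 7.100e-02]
green [([440, 154, 18, 16, 209], array([448.3, 161.7]))] [([456, 214, 18, 15, 219], array([464.6, 220.8]))]
   [ 0.6447 -0.21    0.0901] 0.0006 [ 0.6449 -0.2106  0.09  ]
white [([422, 235, 13, 13, 131], array([427.7, 240.8]))] [([406, 252, 15, 9, 103], array([413. , 256.3])), ([406, 265, 12, 4, 18], array([411.6, 266.8]))]
   [ 0.4519 -0.1552  0.0906] 0.0001 [ 0.4519 -0.157   0.0835]
stack [0.605 0.188 0.072] bottle [0.503 0.335 0.121] timer [0.45  0.005 0.019]
```

The two-view cap heights match the text to within a few mm: orange 0.078, blue 0.070, green 0.090, white 0.091. I'll go above the stack and align the tool with the world axes.

The rows are not in the units I measure in: shifts go in shares of 750 mm and turns go in shares of 2 pi rad. I convert before sending: -0.48 m / 0.75 = -0.64, -0.211 m / 0.75 = -0.2813, -0.25 rad / 6.2832 = -0.0398.

```bash
python3 -m pendant '[[[-0.0533, -0.024, 0, -0.008, 1], [-0.1067, -0.0467, 0, -0.0159, 1], [-0.16, -0.0707, 0, -0.0239, 1], [-0.2133, -0.0933, 0, -0.0318, 1], [-0.2667, -0.1173, 0, -0.0398, 1], [-0.32, -0.1413, 0, -0.0477, 1], [-0.3733, -0.164, 0, -0.0557, 1], [-0.4267, -0.188, 0, -0.0637, 1], [-0.48, -0.2107, 0, -0.0654, 1], [-0.5333, -0.2347, 0, -0.0654, 1], [-0.5867, -0.2587, 0, -0.0654, 1], [-0.64, -0.2813, 0, -0.0654, 1], [-0.64, -0.2813, 0, -0.0654, 1], [-0.64, -0.2813, 0, -0.0654, 1], [-0.64, -0.2813, 0, -0.0654, 1], [-0.64, -0.2813, 0, -0.0654, 1]]]'
python3 - <<'E'
from h import *
d=snap('wrist','w1'); print(np.round(d['hand_eye'],3),d['fov_y'],d['cx'],d['cy'],d['k1'],d['s']['tool_rot'],d['s']['q'])
E
```

```text
t: 1.8
tcp_pos: [0.6043, 0.1885, 0.2532]
tool_rot: [-0.001, 1.0, 0.0, -0.0]
force: [0.4, 0.2, 0.2]
finger_gap: 1.001
gripper_force: 0.0
[[ 0.001 -0.96  -0.278  0.07 ]
 [ 1.     0.001 -0.     0.   ]
 [ 0.001 -0.278  0.96  -0.121]
 [ 0.     0.     0.     1.   ]] 61.91410753646519 316.51096742260546 196.69605679930675 -0.02710451086385011 [-5.29123364e-04  9.99999739e-01  4.88217741e-05 -4.88757790e-04] [ 1.26002896e-01  5.38963202e-01  1.41073717e+00  2.35852305e-04
  1.19284991e+00 -1.44593882e+00]
```

View pics/w1.png

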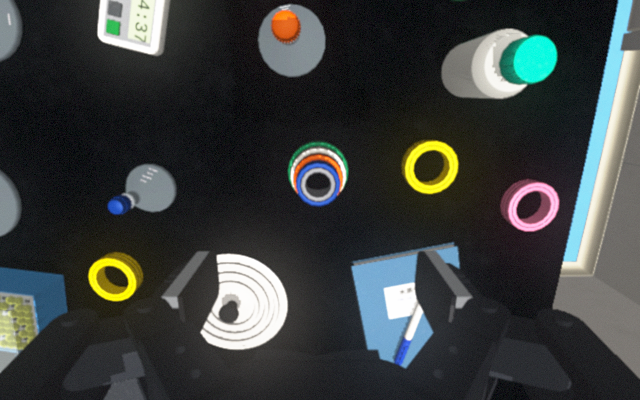

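The wrist view shows the stack with the blue ring on top at (318,186), the rings below peeking out above it, and the green one at (318,165). The orange cap is at (286,24), the blue cap at (121,203) and the bottle at (528,58). I'll tour with the camera placed above the stack and above each cap.

```bash
cat > cap.py <<'E'
import sys,pickle
from h import *
d=snap('wrist',sys.argv[1]);pickle.dump(d,open(sys.argv[1]+'.pkl','wb'))
E
python3 cap.py A
python3 -m pendant '[[[-0.0533, 0, 0, 0, 1], [-0.0947, 0, 0, 0, 1], [-0.0947, 0, 0, 0, 1], [-0.0947, 0, 0, 0, 1], [-0.0947, 0, 0, 0, 1], [-0.0947, 0, 0, 0, 1]]]' | sed -n 2p; python3 cap.py B
python3 -m pendant '[[[0.06, -0.0133, 0, 0, 1], [0.12, -0.0267, 0, 0, 1], [0.172, -0.032, 0, 0, 1], [0.172, -0.032, 0, 0, 1], [0.172, -0.032, 0, 0, 1], [0.172, -0.032, 0, 0, 1], [0.172, -0.032, 0, 0, 1]]]'| sed -n 2p; python3 cap.py F
python3 -m pendant '[[[-0.04, -0.0467, 0, 0, 1], [-0.08, -0.0933, 0, 0, 1], [-0.12, -0.14, 0, 0, 1], [-0.16, -0.1867, 0, 0, 1], [-0.2053, -0.2187, 0, 0, 1], [-0.2053, -0.2187, 0, 0, 1], [-0.2053, -0.2187, 0, 0, 1], [-0.2053, -0.2187, 0, 0, 1], [-0.2053, -0.2187, 0, 0, 1]]]'| sed -n 2p; python3 cap.py C
python3 -m pendant '[[[0, -0.06, 0, 0, 1], [0, -0.12, 0, 0, 1], [0, -0.18, 0, 0, 1], [-0.02, -0.24, 0, 0, 1], [-0.02, -0.28, 0, 0, 1], [-0.02, -0.28, 0, 0, 1], [-0.02, -0.28, 0, 0, 1], [-0.02, -0.28, 0, 0, 1], [-0.02, -0.28, 0, 0, 1]]]'| sed -n 2p; python3 cap.py D
python3 -m pendant '[[[0.06, 0.02, 0, 0, 1], [0.12, 0.04, 0, 0, 1], [0.18, 0.06, 0, 0, 1], [0.24, 0.0733, 0, 0, 1], [0.2573, 0.0733, 0, 0, 1], [0.2573, 0.0733, 0, 0, 1], [0.2573, 0.0733, 0, 0, 1], [0.2573, 0.0733, 0, 0, 1], [0.2573, 0.0733, 0, 0, 1]]]'| sed -n 2p; python3 cap.py E
python3 - <<'E'
import cv2,numpy as np
r=lambda n:cv2.imread(f'pics/{n}.png')[:260]
cv2.imwrite('pics/m1.png',cv2.resize(np.vstack([np.hstack([r('B'),r('F')]),np.hstack([r('D'),r('E')])]),(800,325)))
b=r('B');cv2.imwrite('pics/m2.png',cv2.resize(b[40:180,240:400],None,fx=4,fy=4,interpolation=0))
E
```

```text
tcp_pos: [0.6753, 0.1877, 0.2534]
tcp_pos: [0.5491, 0.1634, 0.2537]
tcp_pos: [0.7005, 0.0005, 0.2533]
tcp_pos: [0.7162, -0.2087, 0.2536]
tcp_pos: [0.5246, -0.156, 0.2533]
```

View pics/m1.png

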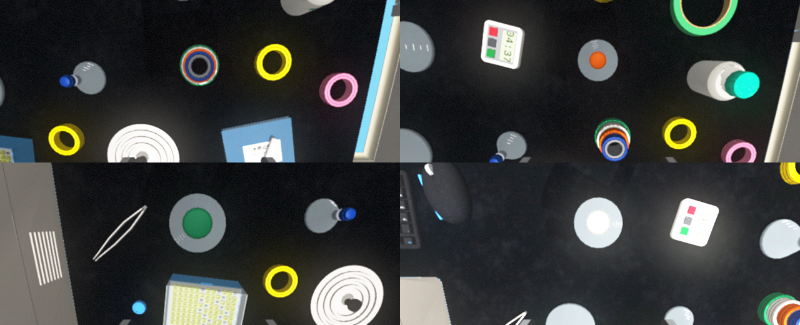

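View pics/m2.png

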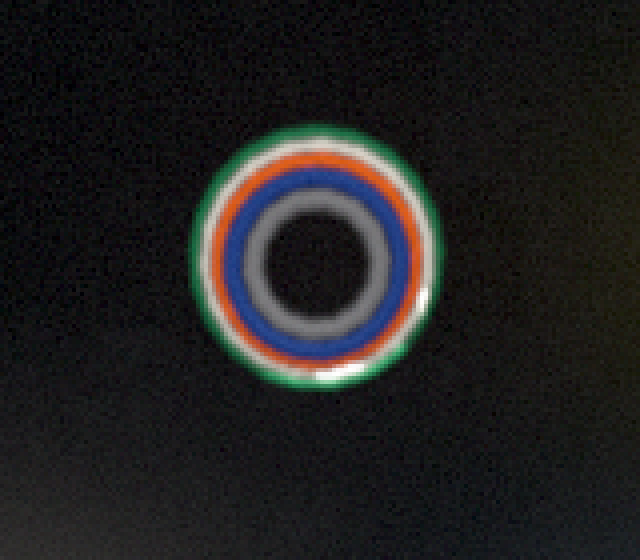

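B shows the stack seen from straight above at about (320,104), with all four rings nested and concentric. F, D and E show the orange cap at (317,96), the green cap at (315,96) and the white cap at (317,95), each seen straight down over its base.

Run:
```python
from h import *
import pickle
L=lambda n:pickle.load(open(n+'.pkl','rb'))
D={n:L(n) for n in 'ABFCDE'}
# stack
def ring(d,col,box,inner=False):
    m=mask(d,col);k=np.zeros_like(m);x0,y0,x1,y1=box;k[y0:y1,x0:x1]=m[y0:y1,x0:x1]
    cs,h=cv2.findContours(k,cv2.RETR_CCOMP,cv2.CHAIN_APPROX_NONE)
    cs=[c for c,hh in zip(cs,h[0]) if (hh[3]>=0)==inner and len(c)>=20]
    c=max(cs,key=cv2.contourArea); return cv2.fitEllipse(c)
bx=(270,50,370,150)
for c,z in(('blue',.072),('orange',.054),('white',.036),('green',.018)):
    try:
        e=ring(D['B'],c,bx); l=onz(D['B'],(e[0][0]-max(e[1])/2,e[0][1]),z);r=onz(D['B'],(e[0][0]+max(e[1])/2,e[0][1]),z)
        print('ring',c,np.round(e[0],1),np.round(e[1],1),onz(D['B'],e[0],z).round(4),'dia',np.linalg.norm(l-r).round(4))
    except Exception as x: print(c,x)
a=ring(D['A'],'blue',(285,140,355,215),True);b=ring(D['B'],'blue',bx,True)
print('blue tri',[v.round(4) for v in map(np.array,tri([ray(D['A'],a[0]),ray(D['B'],b[0])]))])
for c,o,n2,z in(('orange','F','A',.0856),('blue','C','D',.0802),('green','D','C',.1004),('white','E','C',.093)):
    d=D[o]; s=max([x for x in blobs(d,c,(270,50,370,150))],key=lambda x:x[0][4])
    p=onz(d,s[1],z); l=onz(d,(s[0][0]-.5,s[1][1]),z);r=onz(d,(s[0][0]+s[0][2]-.5,s[1][1]),z)
    # flask base: outer disc brighter than worktop
    g=cv2.cvtColor(d['pixels'],cv2.COLOR_RGB2GRAY);k=np.zeros_like(g);k[30:170,240:400]=(g[30:170,240:400]>60)*1
    k=cv2.morphologyEx(k,cv2.MORPH_OPEN,np.ones((5,5)));cs,_=cv2.findContours(k,0,1);q=[x for x in cs if cv2.pointPolygonTest(x,tuple(map(float,s[1])),False)>0]
    e=cv2.fitEllipse(cv2.convexHull(max(q,key=cv2.contourArea))) if q else None
    print('cap',c,s[0].tolist(),s[1].round(1),p.round(4),'dia',abs(r-l)[1].round(4),'base',e and np.round(onz(d,e[0],.005),4),e and np.round(e[1],0))
    allb=blobs(D[n2],c,(0,0,640,240),40)
    for x in allb:
        X,er=tri([ray(d,s[1]),ray(D[n2],x[1])])
        if er<.006: print('    tri',n2,x[1].round(0),X.round(4),round(er,4))
```

```text
ring blue [318.7 105.5] [44.8 45.9] [0.6099 0.1897 0.072 ] dia 0.0403
ring orange [318.7 104.6] [51.3 52.9] [0.6094 0.1898 0.054 ] dia 0.0492
ring white [318.6 105. ] [55.7 58.8] [0.61   0.1898 0.036 ] dia 0.0577
ring green [318.6 104. ] [63.1 66. ] [0.6091 0.1899 0.018 ] dia 0.0682
blue tri [array([0.61  , 0.1898, 0.0724]), np.float64(0.0001)]
cap orange [303, 83, 27, 27, 558] [316.   95.9] [0.4763 0.1632 0.0856] dia 0.0225 base [0.4757 0.1633 0.005 ] [65. 68.]
    tri A [285.  26.] [0.4762 0.1632 0.079 ] 0.0
cap blue [307, 91, 18, 18, 254] [315.2  99.2] [ 6.299e-01 -5.000e-04  8.020e-02] dia 0.0153 base [ 6.295e-01 -3.000e-04  5.000e-03] [53. 55.]
    tri D [556.  82.] [ 6.298e-01 -5.000e-04  7.410e-02] 0.0
cap green [292, 72, 47, 50, 1789] [315.4  96.6] [ 0.6438 -0.2095  0.1004] dia 0.0372 base [ 0.6427 -0.2096  0.005 ] [92. 95.]
    tri C [483.  81.] [ 0.6535 -0.2068  0.8101] 0.0025
    tri C [ 65. 118.] [ 0.644  -0.2095  0.0938] 0.0002
cap white [279, 56, 77, 80, 4839] [316.8  96. ] [ 0.4518 -0.1557  0.093 ] dia 0.0624 base [ 0.4541 -0.1541  0.005 ] [80. 92.]
```

The stack is at (0.6095, 0.1898). The blue ring's top is measured at 0.0724, against the expected 0.072, and the sizes agree. Next I'll redo the white cap with a tighter threshold and measure how far the fingertips swing at partial openings.

```bash
cat >> h.py <<'E'
def tips(d):
    # fingertip extents in tool frame from the wrist range picture
    f=200/np.tan(np.radians(d['fov_y'])/2);H=np.array(d['hand_eye']);v,u=np.mgrid[200:330,120:520];Z=d['range_z'][200:330,120:520]
    P=np.stack([(u-d['cx'])/f*Z,(v-d['cy'])/f*Z,Z],-1)@H[:3,:3].T+H[:3,3]
    k=(Z>0)&(abs(P[...,0])<.03)&(abs(P[...,1])<.06)&(P[...,2]<.045)&(P[...,2]>0);P=P[k]
    o=[]
    for s in(-1,1):
        q=P[P[:,1]*s>0]
        if len(q)>20:
            zt=np.percentile(q[:,2],99.5);w=q[q[:,2]>zt-.008];o.append(('tipz',zt.round(4),'inner y',np.percentile(w[:,1]*s,2).round(4)*s))
    return o
E
python3 - <<'E'
from h import *
import pickle
d=pickle.load(open('E.pkl','rb'));print(tips(d),sense()['tcp_pos'])
h=cv2.cvtColor(d['pixels'],cv2.COLOR_RGB2HSV)
for T in(215,230,240):
    m=((h[...,2]>T)&(h[...,1]<25)).astype(np.uint8);m[:, :270]=0;m[:,370:]=0;m[150:]=0
    n,l,st,c=cv2.connectedComponentsWithStats(m);i=1+st[1:,4].argmax();print(T,st[i],c[i],onz(d,c[i],.093).round(4))
E
python3 -m pendant '[[[-0.0133, 0.0533, 0, 0, 0.9], [-0.0267, 0.1067, 0, 0, 0.8], [-0.04, 0.16, 0, 0, 0.75], [-0.0533, 0.2133, 0, 0, 0.7], [-0.0667, 0.2667, 0, 0, 0.65], [-0.08, 0.32, 0, 0, 0.65], [-0.0933, 0.3733, 0, 0, 0.65], [-0.1067, 0.4267, 0, 0, 0.65], [-0.1133, 0.4613, 0, 0, 0.65], [-0.1133, 0.4613, 0, 0, 0.65], [-0.1133, 0.4613, 0, 0, 0.65], [-0.1133, 0.4613, 0, 0, 0.65], [-0.1133, 0.4613, 0, 0, 0.65]]]'|sed -n '2p;5p'
python3 -c "
from h import *
print(tips(snap('wrist','g65')))"
python3 -m pendant '[[[0, 0, 0, 0, 0.5], [0, 0, 0, 0, 0.5], [0, 0, 0, 0, 0.5]]]'|sed -n '2p;5p'
python3 -c "
from h import *
print(tips(snap('wrist','g50')))"
```

```text
[('tipz', np.float64(0.0083), 'inner y', np.float64(-0.0419)), ('tipz', np.float64(0.0084), 'inner y', np.float64(0.0426))] [ 0.52437842 -0.15592717  0.25314528]
215 [ 279   57   77   79 4739] [316.92508968  95.98543997] [ 0.4518 -0.1556  0.093 ]
230 [ 280   57   76   79 4679] [317.09510579  96.05471255] [ 0.4519 -0.1555  0.093 ]
240 [ 297   75   58   61 2141] [326.40074731 101.85333956] [ 0.4564 -0.1479  0.093 ]
tcp_pos: [0.6086, 0.1889, 0.2532]
finger_gap: 0.649
[('tipz', np.float64(0.0166), 'inner y', np.float64(-0.0273)), ('tipz', np.float64(0.0165), 'inner y', np.float64(0.0278))]
tcp_pos: [0.6086, 0.1899, 0.2534]
finger_gap: 0.5
[('tipz', np.float64(0.0192), 'inner y', np.float64(-0.0209)), ('tipz', np.float64(0.0189), 'inner y', np.float64(0.0215))]
```

View pics/g50.png

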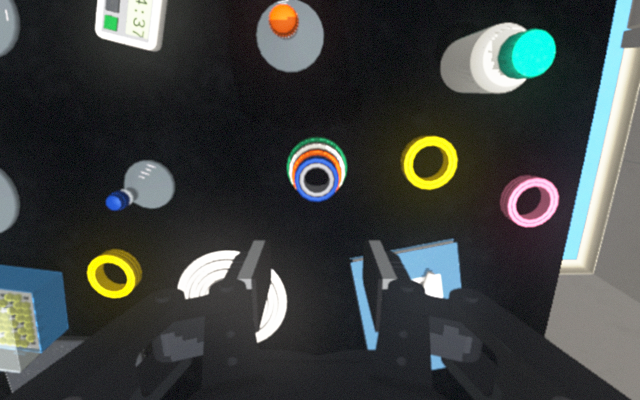

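g50 shows the fingers evenly about the image centre, tips near (262,243) and (373,243), with the stack ahead at (317,175). At 50% opening the tips stand 19 mm ahead of the TCP, at 65% 16.5 mm, and the gap is 85 mm times the opening. Now I'll check how noisy the TCP reading is by averaging.

```bash
cat >> h.py <<'E'
def pos(n=8):
    o=[]
    for _ in range(n): eyes.snapshot('wrist');o.append(sense()['tcp_pos'])
    return np.mean(o,0),np.std(o,0)
def go(*xyz):
    p,s=pos(6);q=np.array(xyz)-p;print('at',p.round(4),'std',s.round(4),'tool move',(q*[-1,1,-1]).round(4))
E
python3 -c "
from h import *
go(.6095,.1898,.0785); print(sense()['t'])"
```

```text
at [0.6085 0.1902 0.2533] std [0.     0.0001 0.    ] tool move [-0.001  -0.0004  0.1748]
8.15
```

Scaled: 0.1775 m / 0.75 = 0.2367, 0.165 m / 0.75 = 0.22.

```bash
python3 -m pendant '[[[-0.0013, 0, 0.0533, 0, 0.64], [-0.0013, 0, 0.1067, 0, 0.64], [-0.0013, 0, 0.16, 0, 0.64], [-0.0013, 0, 0.2, 0, 0.64], [-0.0013, 0, 0.22, 0, 0.64], [-0.0013, 0, 0.2367, 0, 0.64], [-0.0013, 0, 0.2367, 0, 0.64], [-0.0013, 0, 0.2367, 0, 0.64], [-0.0013, 0, 0.2367, 0, 0.55], [-0.0013, 0, 0.2367, 0, 0.5], [-0.0013, 0, 0.2367, 0, 0.45], [-0.0013, 0, 0.2367, 0, 0.3], [-0.0013, 0, 0.2367, 0, 0.3], [-0.0013, 0, 0.2367, 0, 0.3], [-0.0013, 0, 0.2367, 0, 0.3]]]' 40
python3 -m pendant '[[[0, 0, -0.0067, 0, 0.3], [0, 0, -0.0133, 0, 0.3], [0, 0, -0.0267, 0, 0.3], [0, 0, -0.0533, 0, 0.3], [0, 0, -0.0933, 0, 0.3], [0, 0, -0.1333, 0, 0.3], [0, 0, -0.1333, 0, 0.3], [0, 0, -0.1333, 0, 0.3]]]'
python3 -c "
from h import *
import cv2
d=snap('wrist','l1');snap('scene','s1')
import numpy as np
a=cv2.imread('pics/l1.png')[60:380,160:480];b=cv2.imread('pics/s1.png')[140:300,250:410];cv2.imwrite('pics/m3.png',np.hstack([a,cv2.resize(b,(320,320))]))
go(.6298,-.0005,.2)"
```

```text
t: 9.65
tcp_pos: [0.6106, 0.1903, 0.0777]
tool_rot: [0.0, 1.0, 0.0, 0.001]
force: [-0.6, -0.6, 5.7]
finger_gap: 0.472
gripper_force: 40.2
t: 10.45
tcp_pos: [0.6096, 0.1903, 0.1766]
tool_rot: [0.0, 1.0, 0.0, 0.001]
force: [-0.0, -0.3, -1.5]
finger_gap: 0.47
gripper_force: 40.6
at [0.6087 0.1901 0.1744] std [0.0003 0.     0.0003] tool move [-0.0211 -0.1906 -0.0256]
```

View pics/m3.png

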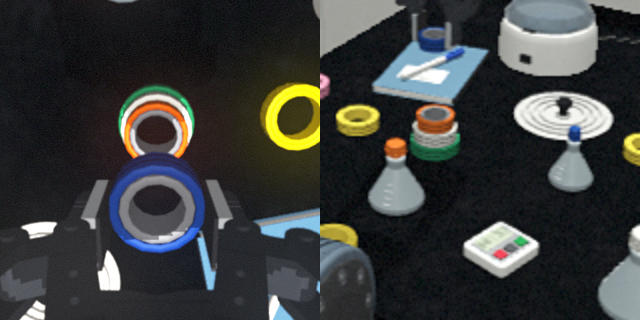

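The blue ring hangs level and centred between the fingers (crop (157,210)) with the stack undisturbed. The 5.7 N suggests the tips just touched the ring below, so I'll grip 2.5 mm higher next time.

Scaled: -0.1905 m / 0.75 = -0.254, -0.18 m / 0.75 = -0.24.

```bash
python3 -m pendant '[[[-0.0053, -0.0533, -0.02, 0, 0.3], [-0.0107, -0.1067, -0.0347, 0, 0.3], [-0.016, -0.16, -0.0347, 0, 0.3], [-0.024, -0.2133, -0.0347, 0, 0.3], [-0.028, -0.24, -0.0347, 0, 0.3], [-0.028, -0.254, -0.0347, 0, 0.3], [-0.028, -0.254, -0.0347, 0, 0.3], [-0.028, -0.254, -0.0347, 0, 0.3], [-0.028, -0.254, -0.0347, 0, 0.3], [-0.028, -0.254, -0.0347, 0, 0.3], [-0.028, -0.254, -0.0347, 0, 0.3], [-0.028, -0.254, -0.0347, 0, 0.3]]]'|tail -5
python3 -c "
from h import *
snap('wrist','l2');go(.6298,-.0005,.118)"
```

```text
tcp_pos: [0.6304, 0.0004, 0.2019]
tool_rot: [-0.0, 1.0, 0.0, 0.0]
force: [1.1, -0.2, -1.4]
finger_gap: 0.466
gripper_force: 40.9
at [ 6.304e-01 -2.000e-04  2.018e-01] std [0.     0.0001 0.    ] tool move [ 0.0006 -0.0003  0.0838]
```

View pics/l2.png

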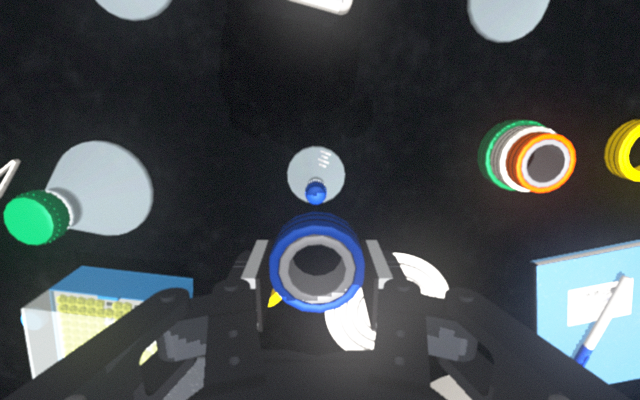

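l2 shows the held ring at about (317,263) and the blue cap straight ahead of it at (316,193). I'll work out the ring's axis against the cap in the same image.

```bash
cat >> h.py <<'E'
def held(d,col,dz,box=(220,195,420,330)):
    # centre of the held ring's sleeve/metal circle (its top face), world
    m=mask(d,col);k=np.zeros_like(m);x0,y0,x1,y1=box;k[y0:y1,x0:x1]=m[y0:y1,x0:x1]
    cs,h=cv2.findContours(k,cv2.RETR_CCOMP,cv2.CHAIN_APPROX_NONE)
    cs=[c for c,hh in zip(cs,h[0]) if hh[3]>=0 and len(c)>=20]
    e=cv2.fitEllipse(max(cs,key=cv2.contourArea));z=d['s']['tcp_pos'][2]+dz
    print('held',np.round(e[0],1),np.round(e[1],1),onz(d,e[0],z).round(4),'tcp',d['s']['tcp_pos'].round(4))
E
python3 -c "
from h import *
d=snap('wrist');held(d,'blue',-.0057)
b=blobs(d,'blue',(295,170,340,212),30);print(b, [onz(d,x[1],.076).round(4) for x in b])"
```

```text
held [316.6 268.8] [70.9 78.4] [0.6295 0.     0.1961] tcp [ 6.304e-01 -3.000e-04  2.018e-01]
[(array([306, 182,  22,  24, 390], dtype=int32), array([316.31282051, 193.30512821]))] [array([ 6.297e-01, -2.000e-04,  7.600e-02])]
```

Scaled: 0.13 m / 0.75 = 0.1733, 0.128 m / 0.75 = 0.1707.

```bash
python3 -m pendant '[[[0, 0, 0.04, 0, 0.3], [0, 0, 0.08, 0, 0.3], [0, 0, 0.1067, 0, 0.3], [0, 0, 0.12, 0, 0.3], [0, 0, 0.1333, 0, 0.3], [0, 0, 0.1467, 0, 0.3], [0, 0, 0.16, 0, 0.3], [0, 0, 0.1707, 0, 0.3], [0, 0, 0.1733, 0, 0.3], [0, 0, 0.1733, 0, 0.3], [0, 0, 0.1733, 0, 0.3]]]'|sed -n '2p;4,6p'
python3 -m pendant '[[[0, 0, 0.0013, 0, 0.3], [0, 0, 0.0027, 0, 0.3], [0, 0, 0.004, 0, 0.3], [0, 0, 0.0053, 0, 0.3], [0, 0, 0.0067, 0, 0.3], [0, 0, 0.008, 0, 0.3], [0, 0, 0.0093, 0, 0.3], [0, 0, 0.0093, 0, 0.3], [0, 0, 0.0093, 0, 0.3]]]'|sed -n '2p;4,6p'
```

```text
tcp_pos: [0.6308, -0.0003, 0.0722]
force: [0.5, 0.3, -0.7]
finger_gap: 0.469
gripper_force: 40.8
tcp_pos: [0.6304, -0.0003, 0.0648]
force: [-0.0, 0.1, -0.7]
finger_gap: 0.472
gripper_force: 40.8
```

Scaled: 0.001 m / 0.75 = 0.0013, 0.0005 m / 0.75 = 0.0007.

```bash
python3 -m pendant '[[[0, 0, 0.0007, 0, 0.3], [0, 0, 0.0013, 0, 0.3], [0, 0, 0.0013, 0, 0.3], [0, 0, 0.0013, 0, 0.3]]]'|sed -n '2p;4p'
python3 -m pendant '[[[0, 0, 0.0007, 0, 0.3], [0, 0, 0.0013, 0, 0.3], [0, 0, 0.0013, 0, 0.3], [0, 0, 0.0013, 0, 0.3]]]'|sed -n '2p;4p'
python3 -m pendant '[[[0, 0, 0.0007, 0, 0.3], [0, 0, 0.0007, 0, 0.3], [0, 0, 0.0007, 0, 0.3]]]'|sed -n '2p;4p'
```

```text
tcp_pos: [0.6304, -0.0003, 0.0638]
force: [0.2, -0.4, -1.8]
tcp_pos: [0.6303, -0.0003, 0.0628]
force: [-0.6, 0.1, -1.4]
tcp_pos: [0.6304, -0.0003, 0.0624]
force: [0.1, -0.8, -0.6]
```

Scaled: 0.0005 m / 0.75 = 0.0007.

```bash
python3 -m pendant '[[[0, 0, 0.0007, 0, 0.3], [0, 0, 0.0007, 0, 0.3], [0, 0, 0.0007, 0, 0.3]]]'|sed -n '2p;4p'
python3 -m pendant '[[[0, 0, 0.0007, 0, 0.3], [0, 0, 0.0007, 0, 0.3], [0, 0, 0.0007, 0, 0.3]]]'|sed -n '2p;4p'
python3 -m pendant '[[[0, 0, 0.0007, 0, 0.3], [0, 0, 0.0007, 0, 0.3], [0, 0, 0.0007, 0, 0.3]]]'|sed -n '2p;4p'
python3 -c "
from h import *
o=[]
for _ in range(8): eyes.snapshot('wrist');o.append(sense()['force'])
print(np.mean(o,0),np.std(o,0))"
```

```text
tcp_pos: [0.6305, -0.0004, 0.0621]
force: [-0.7, -0.1, 0.8]
tcp_pos: [0.6305, -0.0004, 0.0618]
force: [-1.5, -1.6, 5.0]
tcp_pos: [0.6306, -0.0004, 0.0617]
force: [-2.1, -0.5, 6.6]
[-2.14337696 -1.30229738  7.15184925] [0.46701304 0.37857409 0.48841134]
```

Contact came at TCP z ≈ 0.062 as predicted. I'll ease off, release and rise.

Scaled: -0.14 m / 0.75 = -0.1867, -0.1 m / 0.75 = -0.1333.

```bash
python3 -m pendant '[[[0, 0, -0.0011, 0, 0.3], [0, 0, -0.0011, 0, 0.46], [0, 0, -0.0011, 0, 0.48], [0, 0, -0.0011, 0, 0.5], [0, 0, -0.0011, 0, 0.55], [0, 0, -0.0011, 0, 0.64], [0, 0, -0.0011, 0, 0.64], [0, 0, -0.0011, 0, 0.64], [0, 0, -0.0133, 0, 0.64], [0, 0, -0.04, 0, 0.64], [0, 0, -0.08, 0, 0.7], [0, 0, -0.1333, 0, 0.7], [0, 0, -0.1867, 0, 0.72], [0, 0, -0.1867, 0, 0.72], [0, 0, -0.1867, 0, 0.72]]]'|sed -n '2p;4,6p'
python3 -c "
from h import *
import cv2
d=snap('wrist','l3');snap('scene','s3')
a=cv2.imread('pics/l3.png')[100:260,240:560];b=cv2.imread('pics/s3.png')[180:260,270:430];cv2.imwrite('pics/m4.png',np.vstack([cv2.resize(a,(640,320)),cv2.resize(b,(560,280)).copy() if 0 else cv2.copyMakeBorder(cv2.resize(b,(560,280)),0,0,0,80,0)]))
go(.6095,.1898,.2)"
```

```text
tcp_pos: [0.6309, -0.0003, 0.2027]
force: [0.2, -1.0, -0.1]
finger_gap: 0.722
gripper_force: 0.0
at [ 6.295e-01 -1.000e-04  1.994e-01] std [0.0003 0.0001 0.0002] tool move [ 0.02    0.1899 -0.0006]
```

View pics/m4.png

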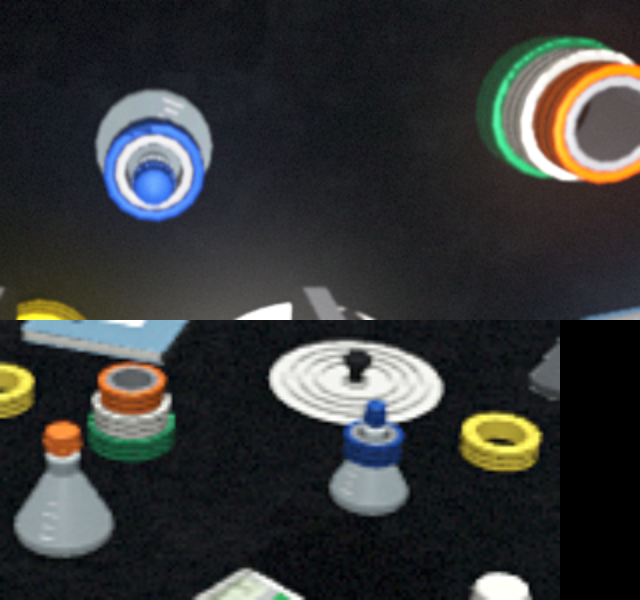

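The blue ring sits level on its flask with the cap through its hole. I'll re-measure the stack from above before taking the orange ring.

```bash
cat > st.py <<'E'
import sys
from h import *
c,z=sys.argv[1],float(sys.argv[2]); p,_=pos(6); d=snap('wrist');d['s']['tcp_pos']=p
m=mask(d,c);k=np.zeros_like(m);k[40:160,260:380]=m[40:160,260:380]
cs,h=cv2.findContours(k,cv2.RETR_CCOMP,cv2.CHAIN_APPROX_NONE)
for x,hh in zip(cs,h[0]):
    if len(x)>=30:
        e=cv2.fitEllipse(x);q=onz(d,e[0],z);w=np.linalg.norm(onz(d,(e[0][0]-max(e[1])/2,e[0][1]),z)-onz(d,(e[0][0]+max(e[1])/2,e[0][1]),z))
        print('inner' if hh[3]>=0 else 'outer',np.round(e[0],1),q.round(4),'dia',w.round(4),'tool move',((q-p)*[-1,1,-1])[:2].round(4))
print('tcp',p.round(4),d['s']['t'])
E
python3 -m pendant '[[[-0.0133, 0.0533, 0, 0, 0.72], [-0.0267, 0.1067, 0, 0, 0.74], [-0.04, 0.16, 0, 0, 0.74], [-0.0533, 0.2133, 0, 0, 0.74], [-0.0667, 0.24, 0, 0, 0.74], [-0.0667, 0.2533, 0, 0, 0.74], [-0.0667, 0.2533, 0, 0, 0.74], [-0.0667, 0.2533, 0, 0, 0.74], [-0.0667, 0.2533, 0, 0, 0.74], [-0.0667, 0.2533, 0, 0, 0.74]]]'|sed -n '2p'
python3 st.py orange .054
```

```text
tcp_pos: [0.6804, 0.1882, 0.2009]
outer [316.9  98.2] [0.6094 0.1894 0.054 ] dia 0.0497 tool move [0.0712 0.0005]
inner [316.8  98.4] [0.6095 0.1893 0.054 ] dia 0.0428 tool move [0.0711 0.0004]
tcp [0.6806 0.1889 0.201 ] 20.05
```

Scaled: 0.143 m / 0.75 = 0.1907, 0.071 m / 0.75 = 0.0947.

```bash
python3 -m pendant '[[[0.0467, 0.0007, 0.0133, 0, 0.74], [0.0867, 0.0007, 0.04, 0, 0.74], [0.0947, 0.0007, 0.08, 0, 0.74], [0.0947, 0.0007, 0.12, 0, 0.74], [0.0947, 0.0007, 0.1533, 0, 0.74], [0.0947, 0.0007, 0.176, 0, 0.74], [0.0947, 0.0007, 0.1907, 0, 0.74], [0.0947, 0.0007, 0.1907, 0, 0.74], [0.0947, 0.0007, 0.1907, 0, 0.74], [0.0947, 0.0007, 0.1907, 0, 0.74], [0.0947, 0.0007, 0.1907, 0, 0.65], [0.0947, 0.0007, 0.1907, 0, 0.6], [0.0947, 0.0007, 0.1907, 0, 0.55], [0.0947, 0.0007, 0.1907, 0, 0.4], [0.0947, 0.0007, 0.1907, 0, 0.4], [0.0947, 0.0007, 0.1907, 0, 0.4]]]' 40
python3 -m pendant '[[[0, 0, -0.0067, 0, 0.4], [0, 0, -0.0133, 0, 0.4], [0, 0, -0.0267, 0, 0.4], [0, 0, -0.0533, 0, 0.4], [0, 0, -0.0933, 0, 0.4], [0, 0, -0.1333, 0, 0.4], [0, 0, -0.1867, 0, 0.4], [0, 0, -0.1867, 0, 0.4], [0, 0, -0.1867, 0, 0.4], [0, 0, -0.1867, 0, 0.4]]]' | sed -n '2p;4,6p'
python3 -c "
from h import *
go(.4762,.1632,.2)"
```

```text
t: 21.7
tcp_pos: [0.6102, 0.1901, 0.0593]
tool_rot: [0.0, 1.0, -0.0, 0.001]
force: [-1.1, -0.2, 5.2]
finger_gap: 0.57
gripper_force: 40.6
tcp_pos: [0.6082, 0.1901, 0.1966]
force: [-0.2, 0.3, -2.3]
finger_gap: 0.572
gripper_force: 41.9
at [0.6086 0.1901 0.1962] std [0.0004 0.     0.0003] tool move [ 0.1324 -0.0269 -0.0038]
```

Scaled: 0.1325 m / 0.75 = 0.1767, -0.027 m / 0.75 = -0.036.

```bash
python3 -m pendant '[[[0.0533, -0.012, -0.0053, 0, 0.4], [0.1067, -0.024, -0.0053, 0, 0.4], [0.1467, -0.032, -0.0053, 0, 0.4], [0.1767, -0.036, -0.0053, 0, 0.4], [0.1767, -0.036, -0.0053, 0, 0.4], [0.1767, -0.036, -0.0053, 0, 0.4], [0.1767, -0.036, -0.0053, 0, 0.4], [0.1767, -0.036, -0.0053, 0, 0.4], [0.1767, -0.036, -0.0053, 0, 0.4], [0.1767, -0.036, -0.0053, 0, 0.4]]]'|sed -n '2p'
python3 -c "
from h import *
go(.4762,.1632,.075)
d=snap('wrist','l5');held(d,'orange',-.0053)
b=blobs(d,'orange',(280,150,350,212),30);print([(x[0],x[1],onz(d,x[1],.08).round(4)) for x in b])"
```

```text
tcp_pos: [0.4775, 0.1634, 0.2017]
at [0.4771 0.1634 0.2017] std [0.0001 0.     0.    ] tool move [ 0.0009 -0.0002  0.1267]
held [316.5 268.8] [87.5 96.5] [0.4759 0.1637 0.1965] tcp [0.477  0.1634 0.2018]
[(array([289, 179,  55,  33, 877], dtype=int32), array([316.29532497, 196.84378563]), array([0.478 , 0.1634, 0.08  ]))]
```

Scaled: 0.1345 m / 0.75 = 0.1793, 0.127 m / 0.75 = 0.1693.

```bash
python3 -m pendant '[[[0, 0, 0.04, 0, 0.4], [0, 0, 0.08, 0, 0.4], [0, 0, 0.1, 0, 0.4], [0, 0, 0.1133, 0, 0.4], [0, 0, 0.1267, 0, 0.4], [0, 0, 0.14, 0, 0.4], [0, 0, 0.1533, 0, 0.4], [0, 0, 0.164, 0, 0.4], [0, 0, 0.1693, 0, 0.4], [0, 0, 0.172, 0, 0.4], [0, 0, 0.1747, 0, 0.4], [0, 0, 0.1773, 0, 0.4], [0, 0, 0.1787, 0, 0.4], [0, 0, 0.1793, 0, 0.4], [0, 0, 0.1793, 0, 0.4]]]'|sed -n '2p;4,6p'
python3 -m pendant '[[[0, 0, 0.0005, 0, 0.4], [0, 0, 0.0011, 0, 0.4], [0, 0, 0.0011, 0, 0.4]]]'|sed -n '2p;4p'
python3 -m pendant '[[[0, 0, 0.0004, 0, 0.4], [0, 0, 0.0008, 0, 0.4], [0, 0, 0.0008, 0, 0.4]]]'|sed -n '2p;4p'
```

```text
tcp_pos: [0.4771, 0.1634, 0.0674]
force: [-0.2, 0.5, -1.9]
finger_gap: 0.572
gripper_force: 42.2
tcp_pos: [0.477, 0.1634, 0.0665]
force: [0.5, 0.4, -2.2]
tcp_pos: [0.4769, 0.1633, 0.0659]
force: [0.2, -0.0, -2.1]
```

Scaled: 0.0006 m / 0.75 = 0.0008.

```bash
for i in 1; do python3 -m pendant '[[[0, 0, 0.0008, 0, 0.4], [0, 0, 0.0008, 0, 0.4], [0, 0, 0.0008, 0, 0.4]]]'|sed -n '2p;4p'; done
python3 -m pendant '[[[0, 0, 0.0008, 0, 0.4], [0, 0, 0.0008, 0, 0.4], [0, 0, 0.0008, 0, 0.4]]]'|sed -n '2p;4p'
```

```text
tcp_pos: [0.4769, 0.1633, 0.0654]
force: [-1.5, -1.2, 0.3]
tcp_pos: [0.477, 0.1633, 0.0651]
force: [-1.1, -1.5, 4.4]
```

The rows are not in the units I measure in: shifts go in shares of 750 mm and turns go in shares of 2 pi rad. I convert before sending: -0.135 m / 0.75 = -0.18, -0.1 m / 0.75 = -0.1333.

```bash
python3 -m pendant '[[[0, 0, -0.0008, 0, 0.4], [0, 0, -0.0008, 0, 0.56], [0, 0, -0.0008, 0, 0.58], [0, 0, -0.0008, 0, 0.6], [0, 0, -0.0008, 0, 0.66], [0, 0, -0.0008, 0, 0.74], [0, 0, -0.0008, 0, 0.74], [0, 0, -0.0008, 0, 0.74], [0, 0, -0.0133, 0, 0.74], [0, 0, -0.04, 0, 0.74], [0, 0, -0.08, 0, 0.74], [0, 0, -0.1333, 0, 0.82], [0, 0, -0.18, 0, 0.82], [0, 0, -0.18, 0, 0.82], [0, 0, -0.18, 0, 0.82]]]'|sed -n '2p;4,5p'
python3 -m pendant '[[[-0.0533, 0.0067, 0, 0, 0.82], [-0.1067, 0.0133, 0, 0, 0.82], [-0.16, 0.02, 0, 0, 0.82], [-0.2133, 0.0267, 0, 0, 0.82], [-0.2533, 0.0333, 0, 0, 0.82], [-0.2713, 0.0353, 0, 0, 0.82], [-0.2713, 0.0353, 0, 0, 0.82], [-0.2713, 0.0353, 0, 0, 0.82], [-0.2713, 0.0353, 0, 0, 0.82], [-0.2713, 0.0353, 0, 0, 0.82], [-0.2713, 0.0353, 0, 0, 0.82]]]'|sed -n 2p
python3 st.py white .036; python3 st.py green .018
python3 -c "
from h import *
import cv2
snap('scene','s6');snap('wrist','l6');b=cv2.imread('pics/s6.png')[180:260,250:410];cv2.imwrite('pics/m6.png',np.vstack([cv2.resize(b,(640,320)),cv2.imread('pics/l6.png')[:200]]))"
```

```text
tcp_pos: [0.4773, 0.1634, 0.201]
force: [-0.2, -0.7, 0.1]
finger_gap: 0.821
tcp_pos: [0.6798, 0.1898, 0.2]
outer [316.7  97.8] [0.6088 0.1901 0.036 ] dia 0.0574 tool move [0.0715 0.0003]
inner [316.7  98. ] [0.609  0.1901 0.036 ] dia 0.0527 tool move [0.0714 0.0004]
tcp [0.6803 0.1897 0.2   ] 29.95
outer [316.5  97.6] [0.6087 0.1899 0.018 ] dia 0.0678 tool move [0.0719 0.0002]
inner [316.8  98.1] [0.6091 0.1901 0.018 ] dia 0.0655 tool move [0.0715 0.0004]
tcp [0.6805 0.1897 0.1997] 30.3
```

View pics/m6.png

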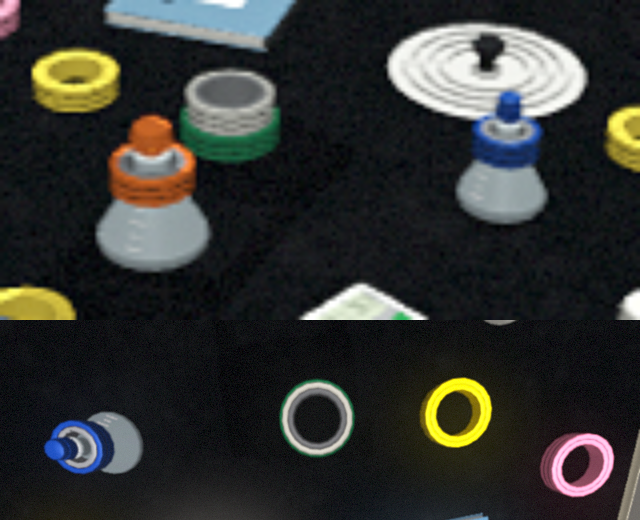

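The orange ring is seated level too. The white and green rings remain concentric at (0.609, 0.190). White is next.

Scaled: 0.1605 m / 0.75 = 0.214, 0.154 m / 0.75 = 0.2053.

```bash
python3 -m pendant '[[[0.0467, 0.0004, 0.0133, 0, 0.82], [0.0867, 0.0004, 0.04, 0, 0.82], [0.0953, 0.0004, 0.08, 0, 0.82], [0.0953, 0.0004, 0.12, 0, 0.82], [0.0953, 0.0004, 0.16, 0, 0.82], [0.0953, 0.0004, 0.1867, 0, 0.82], [0.0953, 0.0004, 0.2053, 0, 0.82], [0.0953, 0.0004, 0.214, 0, 0.82], [0.0953, 0.0004, 0.214, 0, 0.82], [0.0953, 0.0004, 0.214, 0, 0.82], [0.0953, 0.0004, 0.214, 0, 0.75], [0.0953, 0.0004, 0.214, 0, 0.7], [0.0953, 0.0004, 0.214, 0, 0.65], [0.0953, 0.0004, 0.214, 0, 0.5], [0.0953, 0.0004, 0.214, 0, 0.5], [0.0953, 0.0004, 0.214, 0, 0.5]]]' 45
python3 -m pendant '[[[0, 0, -0.0067, 0, 0.5], [0, 0, -0.0133, 0, 0.5], [0, 0, -0.0267, 0, 0.5], [0, 0, -0.0533, 0, 0.5], [0, 0, -0.0933, 0, 0.5], [0, 0, -0.1333, 0, 0.5], [0, 0, -0.1867, 0, 0.5], [0, 0, -0.214, 0, 0.5], [0, 0, -0.214, 0, 0.5], [0, 0, -0.214, 0, 0.5]]]' | sed -n '2p;4,6p'
python3 -c "
from h import *
go(.4518,-.1556,.2)"
```

```text
t: 32.05
tcp_pos: [0.6097, 0.1901, 0.0406]
tool_rot: [0.0, 1.0, 0.0, 0.001]
force: [-1.1, -0.5, 5.6]
finger_gap: 0.648
gripper_force: 47.3
tcp_pos: [0.6085, 0.19, 0.1997]
force: [-1.1, -0.5, -2.3]
finger_gap: 0.65
gripper_force: 48.7
at [0.6079 0.1899 0.1979] std [0.0003 0.     0.0003] tool move [ 0.1561 -0.3455 -0.0021]
```

Scaled: -0.3455 m / 0.75 = -0.4607, 0.156 m / 0.75 = 0.208.

```bash
python3 -m pendant '[[[0.0213, -0.0467, -0.0027, 0, 0.5], [0.0427, -0.0933, -0.0027, 0, 0.5], [0.064, -0.14, -0.0027, 0, 0.5], [0.0853, -0.1867, -0.0027, 0, 0.5], [0.1067, -0.2333, -0.0027, 0, 0.5], [0.128, -0.28, -0.0027, 0, 0.5], [0.1493, -0.3267, -0.0027, 0, 0.5], [0.1707, -0.3733, -0.0027, 0, 0.5], [0.192, -0.42, -0.0027, 0, 0.5], [0.2027, -0.4467, -0.0027, 0, 0.5], [0.208, -0.4607, -0.0027, 0, 0.5], [0.208, -0.4607, -0.0027, 0, 0.5], [0.208, -0.4607, -0.0027, 0, 0.5], [0.208, -0.4607, -0.0027, 0, 0.5], [0.208, -0.4607, -0.0027, 0, 0.5], [0.208, -0.4607, -0.0027, 0, 0.5]]]'|sed -n '2p'
python3 -c "
from h import *
go(.4518,-.1556,.0795)
d=snap('wrist','l7');held(d,'white',-.0046,(190,180,440,340))"
```

```text
tcp_pos: [0.453, -0.1545, 0.2017]
at [ 0.4529 -0.155   0.2017] std [0.0001 0.0002 0.    ] tool move [ 0.0011 -0.0006  0.1222]
held [316.4 270. ] [86.6 97.9] [ 0.4518 -0.155   0.1971] tcp [ 0.4528 -0.1552  0.2017]
```

View pics/l7.png

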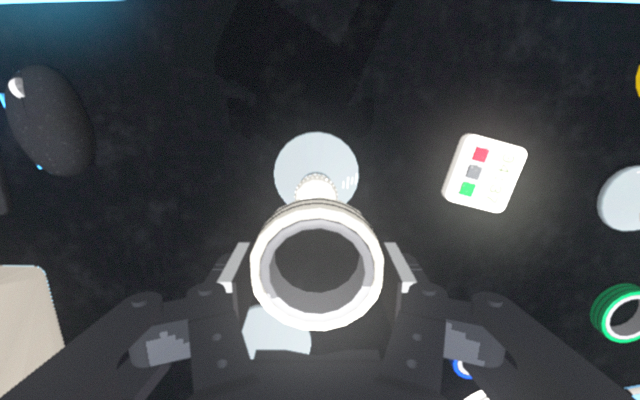

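l7 shows the white ring held at (317,268), directly in line with the white flask's base centre at (316,170). Now I'll lower it.

Scaled: 0.129 m / 0.75 = 0.172, 0.122 m / 0.75 = 0.1627.

```bash
python3 -m pendant '[[[0, -0.0005, 0.04, 0, 0.5], [0, -0.0005, 0.0733, 0, 0.5], [0, -0.0005, 0.0933, 0, 0.5], [0, -0.0005, 0.1067, 0, 0.5], [0, -0.0005, 0.12, 0, 0.5], [0, -0.0005, 0.1333, 0, 0.5], [0, -0.0005, 0.1467, 0, 0.5], [0, -0.0005, 0.1573, 0, 0.5], [0, -0.0005, 0.1627, 0, 0.5], [0, -0.0005, 0.1667, 0, 0.5], [0, -0.0005, 0.1693, 0, 0.5], [0, -0.0005, 0.1707, 0, 0.5], [0, -0.0005, 0.172, 0, 0.5], [0, -0.0005, 0.172, 0, 0.5], [0, -0.0005, 0.172, 0, 0.5]]]'|sed -n '2p;4,6p'
python3 -m pendant '[[[0, 0, 0.0007, 0, 0.5], [0, 0, 0.0011, 0, 0.5], [0, 0, 0.0011, 0, 0.5]]]'|sed -n '2p;4p'
python3 -m pendant '[[[0, 0, 0.0004, 0, 0.5], [0, 0, 0.0008, 0, 0.5], [0, 0, 0.0008, 0, 0.5]]]'|sed -n '2p;4p'
```

```text
tcp_pos: [0.4529, -0.1557, 0.0729]
force: [0.8, -0.1, -2.8]
finger_gap: 0.651
gripper_force: 48.7
tcp_pos: [0.4527, -0.1557, 0.0719]
force: [-0.7, 0.6, -2.5]
tcp_pos: [0.4526, -0.1557, 0.0713]
force: [-1.2, -0.0, 0.1]
```

Scaled: 0.0005 m / 0.75 = 0.0007.

```bash
python3 -m pendant '[[[0, 0, 0.0007, 0, 0.5], [0, 0, 0.0007, 0, 0.5], [0, 0, 0.0007, 0, 0.5]]]'|sed -n '2p;4p'
python3 -m pendant '[[[0, 0, 0.0005, 0, 0.5], [0, 0, 0.0005, 0, 0.5], [0, 0, 0.0005, 0, 0.5]]]'|sed -n '2p;4p'
```

```text
tcp_pos: [0.4525, -0.1557, 0.0708]
force: [-2.9, -1.2, 0.3]
tcp_pos: [0.4524, -0.1557, 0.0705]
force: [-3.0, -1.4, 2.3]
```

Scaled: 0.0008 m / 0.75 = 0.0011, 0.0004 m / 0.75 = 0.0005.

```bash
python3 -m pendant '[[[0.0005, 0, 0, 0, 0.5], [0.0011, 0, 0, 0, 0.5], [0.0011, 0, 0, 0, 0.5], [0.0011, 0, 0, 0, 0.5]]]'|sed -n '2p;4p'
python3 -m pendant '[[[0, 0, 0.0005, 0, 0.5], [0, 0, 0.0005, 0, 0.5], [0, 0, 0.0005, 0, 0.5]]]'|sed -n '2p;4p'
```

```text
tcp_pos: [0.4522, -0.1558, 0.0704]
force: [-1.6, -1.0, 1.2]
tcp_pos: [0.4521, -0.1558, 0.0701]
force: [-1.4, -0.4, 2.2]
```

Scaled: -0.13 m / 0.75 = -0.1733, -0.1 m / 0.75 = -0.1333.

```bash
python3 -m pendant '[[[0, 0, -0.0005, 0, 0.5], [0, 0, -0.0005, 0, 0.64], [0, 0, -0.0005, 0, 0.66], [0, 0, -0.0005, 0, 0.68], [0, 0, -0.0005, 0, 0.74], [0, 0, -0.0005, 0, 0.82], [0, 0, -0.0005, 0, 0.82], [0, 0, -0.0005, 0, 0.82], [0, 0, -0.0133, 0, 0.82], [0, 0, -0.04, 0, 0.82], [0, 0, -0.08, 0, 0.82], [0, 0, -0.1333, 0, 0.88], [0, 0, -0.1733, 0, 0.9], [0, 0, -0.1733, 0, 0.9], [0, 0, -0.1733, 0, 0.9]]]'|sed -n '2p;4,5p'
python3 -m pendant '[[[-0.0333, 0.0493, 0, 0, 0.9], [-0.0667, 0.1, 0, 0, 0.9], [-0.1, 0.1493, 0, 0, 0.9], [-0.1333, 0.2, 0, 0, 0.9], [-0.1667, 0.2493, 0, 0, 0.9], [-0.2, 0.3, 0, 0, 0.9], [-0.2333, 0.3493, 0, 0, 0.9], [-0.2667, 0.4, 0, 0, 0.9], [-0.2933, 0.44, 0, 0, 0.9], [-0.304, 0.4613, 0, 0, 0.9], [-0.304, 0.4613, 0, 0, 0.9], [-0.304, 0.4613, 0, 0, 0.9], [-0.304, 0.4613, 0, 0, 0.9], [-0.304, 0.4613, 0, 0, 0.9], [-0.304, 0.4613, 0, 0, 0.9]]]'|sed -n 2p
python3 st.py green .018
python3 -c "
from h import *
import cv2
snap('scene','s8');b=cv2.imread('pics/s8.png')[190:310,270:510];cv2.imwrite('pics/m8.png',cv2.resize(b,(800,400)))"
```

```text
tcp_pos: [0.452, -0.1557, 0.201]
force: [-0.1, 0.1, 0.0]
finger_gap: 0.902
tcp_pos: [0.68, 0.189, 0.2002]
outer [316.3  98. ] [0.6087 0.1896 0.018 ] dia 0.0678 tool move [0.0715 0.    ]
inner [316.3  98.2] [0.6089 0.1895 0.018 ] dia 0.06 tool move [ 0.0713 -0.    ]
tcp [0.6802 0.1896 0.2003] 42.0
```

View pics/m8.png

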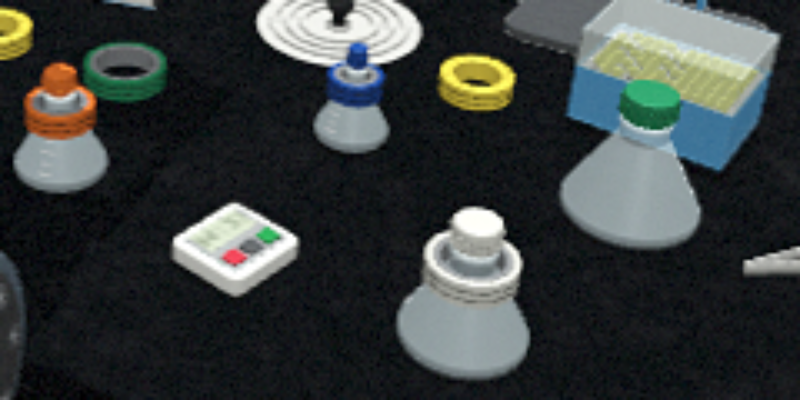

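All three placed rings sit level on their flasks, and only the green ring is left at the stack place. I'll grip it now.

Scaled: 0.178 m / 0.75 = 0.2373, 0.17 m / 0.75 = 0.2267.

```bash
python3 -m pendant '[[[0.0467, 0, 0.0133, 0, 0.9], [0.0867, 0, 0.04, 0, 0.9], [0.0952, 0, 0.0933, 0, 0.9], [0.0952, 0, 0.1333, 0, 0.9], [0.0952, 0, 0.1733, 0, 0.9], [0.0952, 0, 0.2067, 0, 0.9], [0.0952, 0, 0.2267, 0, 0.9], [0.0952, 0, 0.2373, 0, 0.9], [0.0952, 0, 0.2373, 0, 0.9], [0.0952, 0, 0.2373, 0, 0.9], [0.0952, 0, 0.2373, 0, 0.84], [0.0952, 0, 0.2373, 0, 0.78], [0.0952, 0, 0.2373, 0, 0.74], [0.0952, 0, 0.2373, 0, 0.6], [0.0952, 0, 0.2373, 0, 0.6], [0.0952, 0, 0.2373, 0, 0.6]]]' 50
python3 -m pendant '[[[0, 0, -0.0067, 0, 0.6], [0, 0, -0.0133, 0, 0.6], [0, 0, -0.0267, 0, 0.6], [0, 0, -0.0533, 0, 0.6], [0, 0, -0.0933, 0, 0.6], [0, 0, -0.1333, 0, 0.6], [0, 0, -0.1867, 0, 0.6], [0, 0, -0.2373, 0, 0.6], [0, 0, -0.2373, 0, 0.6], [0, 0, -0.2373, 0, 0.6]]]' | sed -n '2p;4,6p'
python3 -c "
from h import *
go(.6437,-.2095,.2)"
```

```text
t: 43.7
tcp_pos: [0.6098, 0.1902, 0.0243]
tool_rot: [0.001, 1.0, 0.0, 0.001]
force: [-1.5, -0.6, 7.0]
finger_gap: 0.755
gripper_force: 52.8
tcp_pos: [0.6088, 0.1902, 0.2011]
force: [0.3, 0.6, -3.3]
finger_gap: 0.749
gripper_force: 55.9
at [0.6075 0.19   0.1983] std [0.0003 0.     0.0005] tool move [-0.0362 -0.3995 -0.0017]
```

Scaled: -0.3995 m / 0.75 = -0.5327, -0.024 m / 0.75 = -0.032.

```bash
python3 -m pendant '[[[-0.0053, -0.0533, -0.004, 0, 0.6], [-0.0107, -0.1067, -0.004, 0, 0.6], [-0.016, -0.16, -0.004, 0, 0.6], [-0.0213, -0.2133, -0.004, 0, 0.6], [-0.0267, -0.2667, -0.004, 0, 0.6], [-0.032, -0.32, -0.004, 0, 0.6], [-0.0373, -0.3733, -0.004, 0, 0.6], [-0.0427, -0.4267, -0.004, 0, 0.6], [-0.0467, -0.48, -0.004, 0, 0.6], [-0.048, -0.5133, -0.004, 0, 0.6], [-0.048, -0.5327, -0.004, 0, 0.6], [-0.048, -0.5327, -0.004, 0, 0.6], [-0.048, -0.5327, -0.004, 0, 0.6], [-0.048, -0.5327, -0.004, 0, 0.6], [-0.048, -0.5327, -0.004, 0, 0.6], [-0.048, -0.5327, -0.004, 0, 0.6]]]'|sed -n '2p'
python3 -c "
from h import *
go(.6437,-.2095,.0865)
d=snap('wrist','l9');held(d,'green',-.0058,(190,180,440,350))"
```

```text
tcp_pos: [0.6447, -0.208, 0.2031]
at [ 0.6446 -0.2088  0.2031] std [0.     0.0003 0.    ] tool move [ 0.0009 -0.0007  0.1166]
held [316.6 266. ] [121.5 134.1] [ 0.6424 -0.2089  0.1973] tcp [ 0.6446 -0.2092  0.2031]
```

View pics/l9.png

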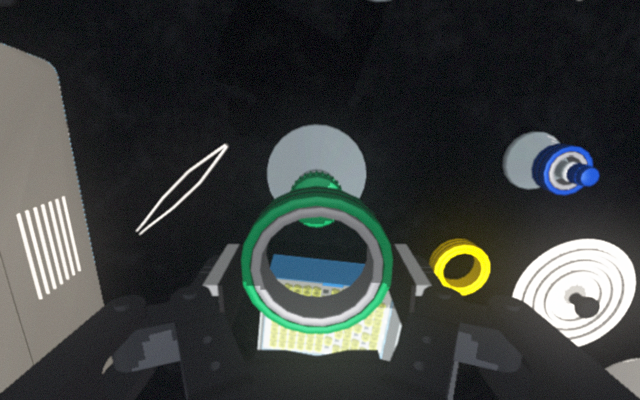

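l9 shows the green ring held at (317,266), in line with the green cap at (316,197), and clear of the tip box.

Scaled: 0.123 m / 0.75 = 0.164, -0.0003 m / 0.75 = -0.0004.

```bash
python3 -m pendant '[[[0, -0.0004, 0.04, 0, 0.6], [0, -0.0004, 0.0667, 0, 0.6], [0, -0.0004, 0.0867, 0, 0.6], [0, -0.0004, 0.1, 0, 0.6], [0, -0.0004, 0.1133, 0, 0.6], [0, -0.0004, 0.1267, 0, 0.6], [0, -0.0004, 0.14, 0, 0.6], [0, -0.0004, 0.1507, 0, 0.6], [0, -0.0004, 0.1547, 0, 0.6], [0, -0.0004, 0.1587, 0, 0.6], [0, -0.0004, 0.1613, 0, 0.6], [0, -0.0004, 0.1627, 0, 0.6], [0, -0.0004, 0.164, 0, 0.6], [0, -0.0004, 0.164, 0, 0.6], [0, -0.0004, 0.164, 0, 0.6]]]'|sed -n '2p;4,6p'
python3 -m pendant '[[[0, 0, 0.0007, 0, 0.6], [0, 0, 0.0013, 0, 0.6], [0, 0, 0.0013, 0, 0.6]]]'|sed -n '2p;4p'
python3 -m pendant '[[[0, 0, 0.0004, 0, 0.6], [0, 0, 0.0008, 0, 0.6], [0, 0, 0.0008, 0, 0.6]]]'|sed -n '2p;4p'
```

```text
tcp_pos: [0.6446, -0.2097, 0.0802]
force: [-0.7, 0.4, -3.8]
finger_gap: 0.749
gripper_force: 56.0
tcp_pos: [0.6445, -0.2096, 0.079]
force: [-0.4, 0.6, -2.7]
tcp_pos: [0.6445, -0.2096, 0.0784]
force: [-0.1, 1.2, -3.6]
```

Scaled: 0.0006 m / 0.75 = 0.0008, 0.0005 m / 0.75 = 0.0007.

```bash
python3 -m pendant '[[[0, 0, 0.0007, 0, 0.6], [0, 0, 0.0008, 0, 0.6], [0, 0, 0.0008, 0, 0.6]]]'|sed -n '2p;4p'
python3 -m pendant '[[[0, 0, 0.0007, 0, 0.6], [0, 0, 0.0007, 0, 0.6], [0, 0, 0.0007, 0, 0.6]]]'|sed -n '2p;4p'
```

```text
tcp_pos: [0.6445, -0.2097, 0.0778]
force: [0.2, -0.7, -2.6]
tcp_pos: [0.6446, -0.2097, 0.0775]
force: [-0.8, -0.3, -0.6]
```

Scaled: 0.0005 m / 0.75 = 0.0007.

```bash
python3 -m pendant '[[[0, 0, 0.0007, 0, 0.6], [0, 0, 0.0007, 0, 0.6], [0, 0, 0.0007, 0, 0.6]]]'|sed -n '2p;4p'
```

```text
tcp_pos: [0.6447, -0.2097, 0.0772]
force: [0.2, 0.2, 2.0]
```

Scaled: -0.17 m / 0.75 = -0.2267, -0.15 m / 0.75 = -0.2.

```bash
python3 -m pendant '[[[0, 0, -0.0005, 0, 0.6], [0, 0, -0.0005, 0, 0.74], [0, 0, -0.0005, 0, 0.76], [0, 0, -0.0005, 0, 0.78], [0, 0, -0.0005, 0, 0.84], [0, 0, -0.0005, 0, 0.92], [0, 0, -0.0005, 0, 0.92], [0, 0, -0.0005, 0, 0.92], [0, 0, -0.0133, 0, 0.92], [0, 0, -0.04, 0, 0.92], [0, 0, -0.08, 0, 0.92], [0, 0, -0.1333, 0, 0.92], [0, 0, -0.2, 0, 0.92], [0, 0.0533, -0.2267, 0, 0.92], [0, 0.1067, -0.2267, 0, 0.92], [0, 0.16, -0.2267, 0, 0.92], [0, 0.2, -0.2267, 0, 0.92], [0, 0.2, -0.2267, 0, 0.92], [0, 0.2, -0.2267, 0, 0.92], [0, 0.2, -0.2267, 0, 0.92]]]'|sed -n '1,2p;4,5p'
python3 -c "
from h import *
import cv2
snap('scene','s10');snap('top','t10');b=cv2.imread('pics/s10.png')[190:310,270:510];c=cv2.imread('pics/t10.png')[140:270,190:500];cv2.imwrite('pics/m10.png',np.vstack([cv2.resize(b,(600,300)),cv2.resize(c,(600,252))]))
print(sense()['t'])"
```

```text
t: 51.95
tcp_pos: [0.6449, -0.0607, 0.2473]
force: [-0.5, 0.5, -0.2]
finger_gap: 0.92
52.05
```

View pics/m10.png

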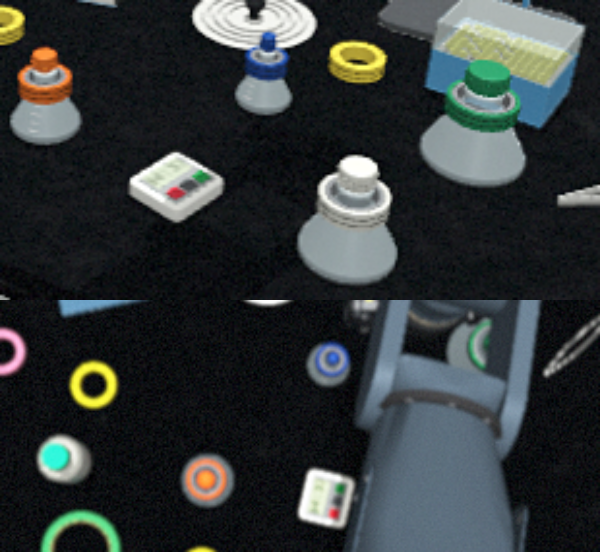

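All four rings sit level over their matching caps: scene crop orange (45,82), blue (267,62), white (354,200), green (483,107). The timer and bottle have not moved, and the robot touches nothing, so I'll hand in.

```bash
python3 -c "
from station import job
print(job.sign_off())"
```

```text
the job is handed in; nothing more can be done
None
```

All four rings rest level, as seen in the final camera views, on the flasks with matching caps; the flasks, timer and white bottle look undisturbed, and the job was handed in at about 52 s of the 136 s allowed.

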